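# Find the stiff push switch by feel and bin it

### The arm

A 6-joint arm with a two-finger parallel gripper is mounted at the origin on the work surface. World frame = base frame: x ahead of the robot, y to its left, z up, the work surface at z = 0. Lengths are in mm, angles in rad, forces in N, time in s.
With the tool pointing down it reaches from about 275 to 1000 mm from the base axis. Payload 8.4 kg.
Tool frame: the origin (TCP) lies midway between the tips of the shut fingers; the grasp point (between the pads) lies 19 mm behind it; z points along the fingers, y is the line along which they close (so a half turn about z gives the same grasp; the last joint's range is limited). The gripper opens to 85 mm and grips with 20 to 120 N. Pads are 22 mm wide; open, the fingers measure 114 mm over their backs; the gripper's body (76 mm by 85 mm) begins 54 mm behind the grasp point. The pads swing forward as they close: fully open they stand 13 mm farther back than shut.
Start: joints at [-1.178, 0.353, 1.633, -0, 1.155, -0.002], TCP at [240.389, -576.924, 231.281] pointing down, gripper open.
Joint ranges: [-2.63, 2.63], [-0.92, 2.1], [0.06, 2.66], [-1.3, 4.44], [0, 2.69], [-3.02, 3.02]. Speed limits (rad/s): [2.22, 2.22, 2.79, 3.14, 3.14, 3.14].

### API

Orientations are given as [roll, pitch, yaw] about the fixed x, y, z axes, in that order (R = Rz(yaw) Ry(pitch) Rx(roll)).
In Python, from rig import telemetry, optics, r gives the robot as it stands.
- The arm moves only by the tool play_rows, never from a script. Its arguments are lists of equal length, an entry for each row: "dp": the shift along the tool's x, y, z in units of 40 mm (1.0 is 40 mm), a list of three; "rot": the turn, a rotation vector about the tool's x, y, z in units of 6 degrees (1.0 is 6 degrees), a list of three. In form: {"dp": [[tx, ty, tz], ...], "rot": [[ax, ay, az], ...]}. A call has 1 to 5 rows; each row is the pose to reach, as a shift and turn from the pose commanded when the call began, along the tool's axes at that moment; what a row does not reach only later rows make up. A row lasts 1/12 s, in which the tool goes at most 41.7 mm and 7.16 degrees, less where a joint would pass 70% of its speed; a pose out of reach is approached as far as the arm can. A call with a gripper value outside its range is refused whole. "fingers" is the opening, from 0 (shut) to 1 (fully open), set as the call begins (left out, the last holds). The fingers move at their own pace and stop on an object; "grip_force" is the grip in N (left out, the last holds). Time passes only in rows, so rows that repeat a pose let the fingers close. It gives the time, the measured TCP pose, the force, the opening and the grip force at its end, in the units of the state.
- telemetry.sense(): the state, without advancing time (a new reading comes with each control period).
- optics.grab_frame(name): name is "scene" or "top"; returns a dict with "color" (400x640x3 uint8, red, green, blue), "mtx" (3x3 intrinsics, pixels), "R" (3x3) and "t" (3): a world point X has camera coordinates R X + t. Camera axes: x right, y down, z forward; pixel columns grow to the right and rows downward; lengths in mm; the calibration is good to about 2 mm. A picture is of the moment at which its call begins. There is no depth.
- r.sign_off(): hands the job in; it is judged then, once.
The state is a dict: "clock": time; "qpos": joint angles; "qvel": joint speeds; "joint_efforts": joint torques, N m; "eef_pos": TCP position; "tcp_rot": TCP orientation; "contact_force": force on the tool from outside, world axes, zero at the start; "wrist_torque": the same for the moment, N m; "opening": opening from 0.0 (shut) to 1.0 (fully open); "grasp_force": force on a finger pad.
Only numpy, scipy, OpenCV 4.12 (cv2) and the standard library are available. Lean on these libraries where they do the work, as an engineer would, in place of code of your own. Each camera call takes 0.05 s, during which the arm holds its last target. There are 200 camera calls.

### The job

Three push switches that look alike stand on the cork coasters on the lap tray, and one of them has gone stiff. Press each one gently where it stands until it clicks and stays down, feeling how much force it takes and not pushing hard on after the click; then set the one that took the most force down upright in the tilt-out bin, without dropping it. Leave the other two on their coasters and everything else as it was.

Things in the scene. Friction and masses are not known exactly. Their poses are not given: they have to be found in the camera images.
- coaster_1: fixed cork coaster, disc 86 mm across, 4 mm thick, on the tray (the one at -y of the three, seen in the tray's own frame); a round push switch stands upright in the middle of it at the start, its axis on the coaster's centre. Origin: centre of the coaster's underside; z up.
- coaster_2: fixed cork coaster, disc 86 mm across, 4 mm thick, on the tray (the middle one of the three, seen in the tray's own frame); a round push switch stands upright in the middle of it at the start, its axis on the coaster's centre. Origin: centre of the coaster's underside; z up.
- coaster_3: fixed cork coaster, disc 86 mm across, 4 mm thick, on the tray (the one at +y of the three, seen in the tray's own frame); a round push switch stands upright in the middle of it at the start, its axis on the coaster's centre. Origin: centre of the coaster's underside; z up.
- tray: fixed birch plywood lap tray, 360 (x) by 460 (y) mm, 12 mm board with a rim 22 mm high round its edge. Origin: centre of its underside, on the ledge. The switches on it are loose, 0.15 to 0.23 kg each; their housings may be gripped in any direction.
- key_1 (a point): point fixed to coaster_1, 47 mm over its underside: the middle of the key's top as the switch stands there at the start (it does not follow the switch). All three switches look alike: grey round housing 48 mm across, 30 mm high, and a white round flat key 31 mm across standing 13 mm proud of it, which slides straight down into the housing.
- key_2 (a point): the same for coaster_2. How each key feels: pressed down, its force starts at about 0.4 of its peak, reaches the peak at about a quarter of the full travel, then falls away; at about 0.8 of the travel it clicks: the key snaps down by itself to its stop and stays down. The stop is hard: more than 25 N on a key is too much.
- key_3 (a point): the same for coaster_3. Full travel differs from switch to switch, between 4 and 10 mm, and does not go with the force. The peak forces lie between 2 and 13 N and are at least 2.5 N apart. Which switch stands on which coaster changes from start to start, cannot be seen, and is to be felt.
- bin: fixed grey plastic tilt-out bin, tipped open, open at the top. Its level inner floor is 4 mm above the ledge and measures 126 (x) by 132 (y) mm, centred on the origin; side walls 50 mm high, back wall (at +x) 60 mm, front wall leaning out towards -x, 45 mm high with a finger lip. Origin: centre of its underside; x away from its front, z up. It stands beside the tray, to the left or to the right.
- planter: fixed terracotta pot with a succulent, 100 mm across, 85 mm high (leaves to 135 mm), on the other side of the tray from the bin. Bystander. Origin: centre of its underside.
- laptop_stand: folded aluminium laptop stand, 48 by 230 by 18 mm, lying on the lap tray behind the switches. Bystander. Origin: centre of its underside, long along y.
- wrist_rest: blue hard silicone wrist rest, 65 by 150 by 17 mm, lying on the lap tray. Bystander. Origin: centre of its underside, long along y.
- teacup: white ceramic teacup, 80 mm across the rim, 55 mm high, handle to its +y reaching 59 mm from the axis, on the lap tray. Bystander. Origin: centre of its underside.
- jar: squat glass jar with a twist cap, 60 mm across, 55 mm high, on the lap tray. Bystander. Origin: centre of its underside.
There are look-alikes about, which are no part of the job. Of the things shaped like the bin, the grey one is meant.

How it is judged (in metres and radians):
On the way:
1. all three keys have clicked and stay down, the switches still standing on their coasters (distance between key_p_c0 and switch_p_c0 below 0.00918 m and distance between key_q_c0 and switch_q_c0 below 0.01343 m and distance between key_r_c0 and switch_r_c0 below 0.01173 m and distance of each of switch_p_c0, switch_q_c0, switch_r_c0 from where it was at the start of the episode below 0.02 m and angle between each of switch_p_c0, switch_q_c0, switch_r_c0's own z axis and vertical below 0.1 rad), for 0.2 s.
At the end, for the whole second after the job is handed in: all three keys latched down (past 85 % of travel); the stiffest switch at rest on the bin floor, upright within 0.15 rad, its centre within 55 mm of the bin centre along both bin axes; the other two within 20 mm of where they started, upright within 0.1 rad (distance between key_p_c0 and switch_p_c0 below 0.00918 m and distance between key_q_c0 and switch_q_c0 below 0.01343 m and distance between key_r_c0 and switch_r_c0 below 0.01173 m and distance of each of switch_p_c0, switch_q_c0 from where it was at the start of the episode below 0.02 m and angle between each of switch_p_c0, switch_q_c0's own z axis and vertical below 0.1 rad and x of switch_r_c0 in the frame of bin between -0.055 and 0.055 m and y of switch_r_c0 in the frame of bin between -0.055 and 0.055 m and height (world z) of switch_r_c0 below 0.025 m and angle between switch_r_c0's own z axis and vertical below 0.15 rad and contact force between switch_r_c0 and bin above 0.3 N and linear speed of each of switch_p, switch_q, switch_r below 0.02 m/s); the robot touches nothing.
It fails at once if a key is pressed with more than 25 N (contact force between any of key_p_c0, key_q_c0, key_r_c0 and the arm above 25 N or contact force between any of key_p_c0, key_q_c0, key_r_c0 and the fingers above 25 N).
It fails at once if a switch is dropped (falls untouched faster than 0.6 m/s) ((linear speed of switch_p above 0.6 m/s and contact force between switch_p_c0 and the fingers below 0.1 N) or (linear speed of switch_q above 0.6 m/s and contact force between switch_q_c0 and the fingers below 0.1 N) or (linear speed of switch_r above 0.6 m/s and contact force between switch_r_c0 and the fingers below 0.1 N)).
It fails at once if a bystander is moved by more than 25 mm or tipped (distance of any of laptop_stand, wrist_rest, teacup, jar from where it was at the start of the episode above 0.025 m or angle between any of teacup, jar's own z axis and vertical above 0.3 rad).
It also fails if it takes over 72 s, if anything falls off the work surface, if the arm or the gripper's body presses on something with over 40 N, if the wrist force passes 120 N, or if a joint passes its speed limit or range.

## Working session

There is one attempt and no reset: what is moved stays moved. The work goes in short steps, Python scripts to look and compute and a tool call to move; the robot and the scene stay as the last step left them, time stands still between calls to the robot, and variables do not carry over. Pictures are saved under pics/ and viewed, at most 10 in all, crops included, and the job is handed in when it is done.

Besides the shell and the picture viewer there is one more tool, called as a command line: name --argument value ..., lists and objects as JSON in quotes. play_rows: Moves the arm, as the interface text tells. Its arguments: {"type":"object","properties":{"dp":{"type":"array"},"rot":{"type":"array"},"fingers":{"type":"number"},"grip_force":{"type":"number"}},"required":["dp","rot"]}

```bash
mkdir -p pics; ls; python3 - <<'E'
from rig import telemetry, optics, r
import cv2, pickle
for n in("scene","top"):
    f=optics.grab_frame(n); pickle.dump(f,open(n+'.pkl','wb')); cv2.imwrite(f'pics/{n}0.png',f['color'][:,:,::-1])
    print(f['mtx'],f['R'],f['t'])
print(telemetry.sense())
E
```

```text
pics
[[440.97336928   0.         321.01567549]
 [  0.         440.97336928 194.4436086 ]
 [  0.           0.           1.        ]] [[-0.10350405  0.99462138 -0.00390067]
 [ 0.67142911  0.06697704 -0.73803593]
 [-0.73380506 -0.07900873 -0.67475014]] [  34.83993284 -289.28809935 1747.91973656]
[[370.11636061   0.         320.73189786]
 [  0.         370.11636061 200.14777302]
 [  0.           0.           1.        ]] [[ 0.01609231 -0.99985552 -0.0054747 ]
 [-0.99006801 -0.01516948 -0.13976844]
 [ 0.1396652   0.00766952 -0.99016908]] [ -5.3364059  491.24883374 959.44794399]
{'clock': 0.1, 'qpos': array([-1.17842201e+00,  3.53572098e-01,  1.63407655e+00, -5.88653657e-06,
        1.15523660e+00, -2.40470712e-03]), 'qvel': array([-8.12089717e-04, -1.39741618e-03, -2.31703651e-03, -8.52874411e-04,
        3.38088939e-05, -4.65422084e-04]), 'joint_efforts': array([ 1.29340329e-03, -6.06356049e+01, -3.42818749e+01,  1.31181791e-04,
        3.87363543e-03, -4.40788142e-05]), 'eef_pos': array([ 240.20130549, -576.51241576,  230.63382899]), 'tcp_rot': array([-3.14030005e+00,  2.27412707e-06,  3.94781400e-01]), 'contact_force': array([-0.3553398 ,  0.82892048, -0.3449892 ]), 'wrist_torque': array([0.02303379, 0.04040604, 0.03610701]), 'grasp_force': 0.0, 'opening': 1.0000335382468737}
```

View pics/top0.png

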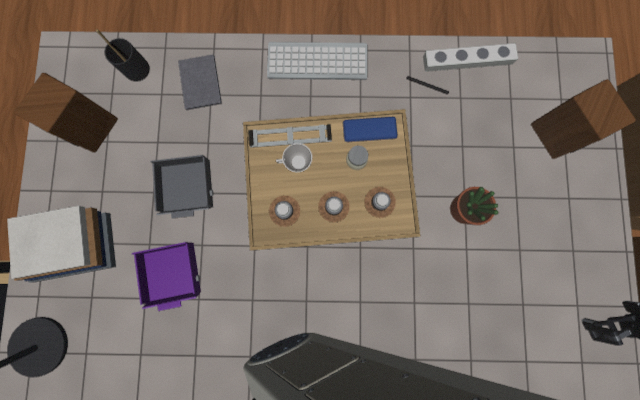

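View pics/scene0.png

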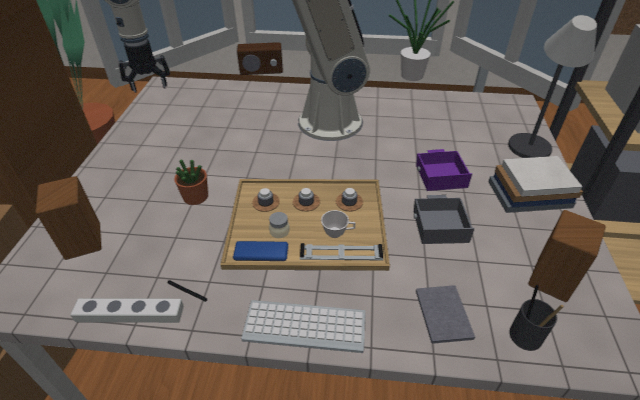

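The top view shows the grey bin at about (183,185) and a purple look-alike at (167,275). The grey one fits the description; the purple one is the wrong colour. The switches are at about (284,210), (334,206) and (380,201). I'll measure these and confirm the bin in one crop.

```bash
cat > h.py <<'E'
import numpy as np, cv2, pickle
def ray(f,uv,z):
    d=f['R'].T@np.linalg.inv(f['mtx'])@np.array([uv[0],uv[1],1.]); c=-f['R'].T@f['t']
    return c+d*(z-c[2])/d[2]
def proj(f,X):
    p=f['mtx']@(f['R']@np.array(X,float)+f['t']); return p[:2]/p[2]
E
python3 - <<'E'
from h import *
F={n:pickle.load(open(n+'.pkl','rb')) for n in('scene','top')}
def blob(n,uv,w=12):
    im=F[n]['color'].astype(int); u,v=uv
    s=im[v-w:v+w,u-w:u+w]; m=((s.min(2)>140)&(s.max(2)-s.min(2)<25)).astype(np.uint8)
    k,l,st,c=cv2.connectedComponentsWithStats(m); i=1+np.argmax(st[1:,4]); return c[i]+[u-w,v-w],st[i]
for t,s in (((380,201),(264,192)),((334,206),(306,192)),((284,210),(349,192))):
    a,sa=blob('top',t); b,sb=blob('scene',s)
    print(a,sa,b,sb,ray(F['top'],a,59),ray(F['scene'],b,59))
    # coaster brown by hue in top
    im=F['top']['color'];
# rectangle of tray corners
for n,cs in (('top',((244,124),(405,111),(418,235),(251,248))),):
    for c in cs: print('tray',ray(F[n],c,22))
a=cv2.resize(F['top']['color'][140:320,120:420],None,fx=2.6,fy=2.6,interpolation=cv2.INTER_CUBIC)
cv2.imwrite('pics/c1.png',a[:,:,::-1])
a=cv2.resize(F['scene']['color'][140:280,220:480],None,fx=3,fy=3,interpolation=cv2.INTER_CUBIC)
cv2.imwrite('pics/c2.png',a[:,:,::-1])
E
```

```text
[382.26785714 199.47321429] [  9   5  12  12 112] [264.43137255 190.96078431] [ 8  8 10  7 51] [ 492.06369112 -158.79350492   59.        ] [ 495.53534384 -158.29592849   59.        ]
[333.94017094 204.1025641 ] [  6   5  13  12 117] [305.55102041 190.6122449 ] [ 7  8 10  6 49] [477.9037972  -32.50142591  59.        ] [481.38998725 -32.56353912  59.        ]
[282.2037037  208.71296296] [  5   5  12  12 108] [349.5 190.5] [ 8  8 10  6 48] [463.68557593 102.43514469  59.        ] [467.45981828 101.97883296  59.        ]
tray [705.35788248 221.09618449  22.        ]
tray [ 749.76127832 -230.35155769   22.        ]
tray [ 402.70860083 -259.69369458   22.        ]
tray [360.99142406 186.80921336  22.        ]
```

View pics/c1.png

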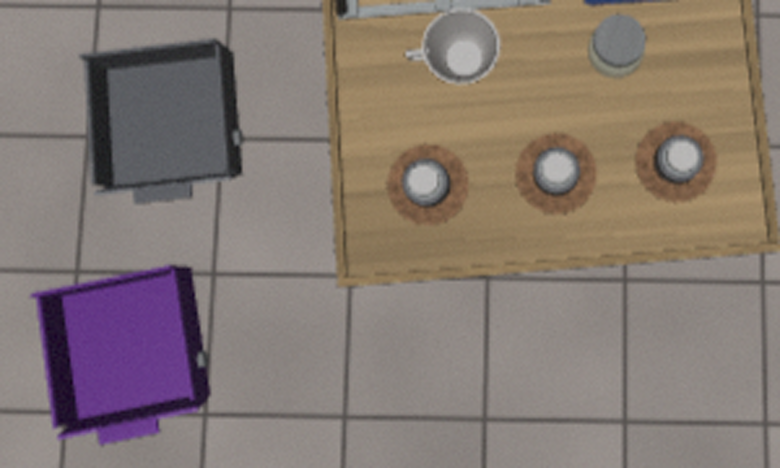

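View pics/c2.png

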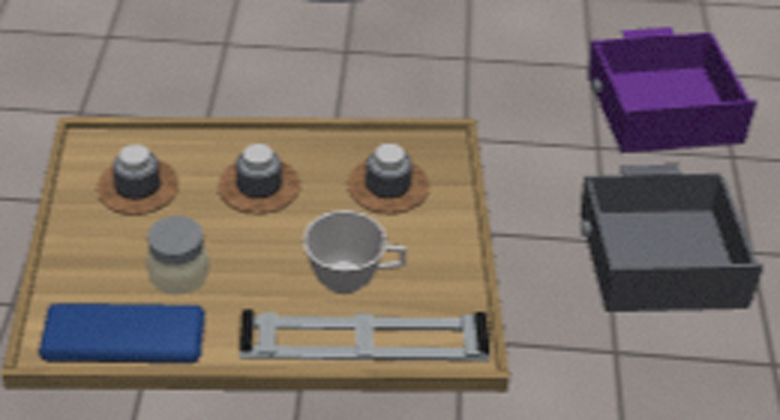

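The crops confirm the grey bin: the open one with its lip towards the robot, crop 1 at about (165,120). The three switches stand on their coasters. Next I'll work out the bin pose and the first move.

```bash
cat >> h.py <<'E'
def mv(p0,yaw0,p1,yaw1):
    c,s=np.cos(yaw0),np.sin(yaw0); d=np.subtract(p1,p0)
    return np.round(np.array([c*d[0]+s*d[1],s*d[0]-c*d[1],-d[2]])/40,3), round(-np.degrees(yaw1-yaw0)/6,3)
E
python3 - <<'E'
from h import *
F={n:pickle.load(open(n+'.pkl','rb')) for n in('scene','top')}
T=F['top'];S=F['scene'];c=lambda x,y:(120+x/2.6,140+y/2.6);d=lambda x,y:(220+x/3,140+y/3)
for p,q in(((676,161),(137.5,187)),((556,173),(259.5,186)),((428,184),(388,186))): print('coaster',ray(T,c(*p),16),ray(S,d(*q),16))
print('planter',ray(T,(477,205),60))
fl=[c(108,67),c(218,54),c(228,178),c(113,187)]
for q in fl: print('floor',ray(T,q,4))
print('rim top',[ray(T,c(*p),64)[:2].round() for p in((83,56),(218,41))],[ray(T,c(*p),50)[:2].round() for p in((240,177),(97,190))])
print('rim scene',[ray(S,d(*p),64)[:2].round() for p in((608,308),(752,303))],'back; front z45',[ray(S,d(*p),45)[:2].round() for p in((584,178),(720,176))])
print('cup',ray(T,c(462,45),67),'jar',ray(T,c(618,40),67))
print(mv((240.4,-576.9,231.3),.3948,(493.5,-158.5,101.3),.107))
E
```

```text
coaster [ 491.46283671 -159.43706942   16.        ] [ 500.89835498 -156.70843863   16.        ]
coaster [476.81870952 -33.54083393  16.        ] [486.71963846 -30.06480742  16.        ]
coaster [463.13007702 100.50887558  16.        ] [473.37716572 103.49549315  16.        ]
planter [ 481.1460986  -405.04956858   60.        ]
floor [586.33884982 451.82736078   4.        ]
floor [602.49865483 333.51855376   4.        ]
floor [467.57583581 314.7150961    4.        ]
floor [456.06532608 436.53953119   4.        ]
rim top [array([584., 451.]), array([601., 314.])] [array([464., 288.]), array([448., 433.])]
rim scene [array([664., 311.]), array([645., 441.])] back; front z45 [array([472., 302.]), array([456., 440.])]
cup [599.99231641  64.80426151  67.        ] jar [607.52786551 -93.52892306  67.        ]
(array([ 9.864, -7.222,  3.25 ]), np.float64(2.748))
```

play_rows --dp '[[0.8,-0.6,0],[1.6,-1.2,0],[2.4,-1.8,0],[3.2,-2.4,0],[4.0,-3.0,0]]' --rot '[[0,0,0.7],[0,0,1.4],[0,0,2.1],[0,0,2.75],[0,0,2.75]]' --fingers 0

```text
clock: 0.52
eef_pos: [342.2, -402.8, 231.0]
tcp_rot: [-3.141, 0.0, 0.102]
contact_force: [0.7, 0.1, 0.3]
opening: 0.293
grasp_force: 0.0
```

play_rows --dp '[[0,0,0]]' --rot '[[0,0,0]]'

```text
clock: 0.6
eef_pos: [344.0, -399.1, 230.8]
tcp_rot: [-3.138, -0.0, 0.109]
contact_force: [-0.1, 0.1, -1.2]
opening: 0.149
grasp_force: 0.0
```

```bash
python3 - <<'E'
from h import *
from rig import telemetry as t
s=t.sense();print(s);print(mv(s['eef_pos'],s['tcp_rot'][2],(492.5,-158.8,80),.107))
E
```

```text
{'clock': 0.6, 'qpos': array([-0.86367496,  0.20235395,  1.84072099,  0.002476  ,  1.1009877 ,
        0.59653362]), 'qvel': array([-0.07546779,  0.02684688, -0.04851798, -0.04878918, -0.01023642,
       -0.11913858]), 'joint_efforts': array([  2.36105181, -49.63076949, -33.39520097,   0.23618309,
        -0.2108698 ,   1.36545215]), 'eef_pos': array([ 344.01941238, -399.10695726,  230.84894305]), 'tcp_rot': array([-3.13830953e+00, -4.35859949e-04,  1.09463376e-01]), 'contact_force': array([-0.06440587,  0.12036168, -1.20588426]), 'wrist_torque': array([ 0.02036479, -0.01776281,  0.01901958]), 'grasp_force': 0.0, 'opening': 0.14936600122336388}
(array([ 4.346, -5.566,  3.771]), np.float64(0.024))
```

play_rows --dp '[[0.6,-0.8,0],[1.2,-1.6,0],[1.8,-2.4,0],[2.4,-3.2,0],[3.0,-3.9,0]]' --rot '[[0,0,0],[0,0,0],[0,0,0],[0,0,0],[0,0,0]]'

```text
clock: 1.02
eef_pos: [444.9, -234.8, 231.1]
tcp_rot: [-3.141, 0.0, 0.107]
contact_force: [0.7, -1.1, 0.7]
opening: -0.003
grasp_force: 0.0
```

play_rows --dp '[[0.5,-0.6,0.6],[1.0,-1.2,1.2],[1.35,-1.65,1.9],[1.35,-1.65,2.6],[1.35,-1.65,3.3]]' --rot '[[0,0,0],[0,0,0],[0,0,0],[0,0,0],[0,0,0]]'

```text
clock: 1.43
eef_pos: [491.9, -164.1, 98.0]
tcp_rot: [3.141, -0.0, 0.11]
contact_force: [-0.6, 0.5, 0.0]
opening: 0.002
grasp_force: 0.0
```

play_rows --dp '[[0,0,0],[0,0,0],[0,0,0]]' --rot '[[0,0,0],[0,0,0],[0,0,0]]'

```text
clock: 1.68
eef_pos: [491.8, -165.8, 100.3]
tcp_rot: [3.141, -0.001, 0.106]
contact_force: [0.4, 0.1, 0.2]
opening: 0.001
grasp_force: 0.0
```

```bash
python3 - <<'E'
from h import *
from rig import telemetry as t
s=t.sense();print(s['eef_pos'],s['tcp_rot'],s['contact_force'],mv(s['eef_pos'],s['tcp_rot'][2],(492.5,-158.8,63),.107))
E
```

```text
[ 491.82151447 -165.8491913   100.34879225] [ 3.14123059e+00 -7.34499059e-04  1.06466447e-01] [0.4001397  0.08406639 0.23779978] (array([ 0.036, -0.173,  0.934]), np.float64(-0.005))
```

play_rows --dp '[[0.04,-0.17,0.4],[0.04,-0.17,0.7],[0.04,-0.17,0.9],[0.04,-0.17,0.9],[0.04,-0.17,0.9]]' --rot '[[0,0,0],[0,0,0],[0,0,0],[0,0,0],[0,0,0]]'

```text
clock: 2.1
eef_pos: [492.6, -158.9, 64.2]
tcp_rot: [3.141, -0.001, 0.106]
contact_force: [-1.1, 0.5, 0.1]
opening: -0.0
grasp_force: 0.0
```

play_rows --dp '[[0,0,0.02],[0,0,0.05],[0,0,0.05]]' --rot '[[0,0,0],[0,0,0],[0,0,0]]'

```text
clock: 2.35
eef_pos: [492.5, -158.6, 61.8]
tcp_rot: [3.141, -0.001, 0.107]
contact_force: [0.6, -0.6, -0.9]
opening: -0.004
grasp_force: 0.0
```

play_rows --dp '[[0,0,0.02],[0,0,0.02],[0,0,0.02]]' --rot '[[0,0,0],[0,0,0],[0,0,0]]'

```text
clock: 2.6
eef_pos: [492.2, -158.4, 60.5]
tcp_rot: [3.142, -0.0, 0.107]
contact_force: [-0.8, -0.3, 0.6]
opening: -0.004
grasp_force: 0.0
```

play_rows --dp '[[0,0,0.02],[0,0,0.02],[0,0,0.02]]' --rot '[[0,0,0],[0,0,0],[0,0,0]]'

```text
clock: 2.85
eef_pos: [492.1, -158.4, 59.6]
tcp_rot: [-3.142, 0.0, 0.107]
contact_force: [0.3, 0.3, -0.1]
opening: -0.003
grasp_force: 0.0
```

play_rows --dp '[[0,0,0.02],[0,0,0.02],[0,0,0.02]]' --rot '[[0,0,0],[0,0,0],[0,0,0]]'

```text
clock: 3.1
eef_pos: [492.2, -158.4, 59.0]
tcp_rot: [3.142, -0.0, 0.107]
contact_force: [-0.6, -0.0, 4.0]
opening: -0.002
grasp_force: 1.8
```

play_rows --dp '[[0,0,0.02],[0,0,0.02],[0,0,0.02]]' --rot '[[0,0,0],[0,0,0],[0,0,0]]'

```text
clock: 3.35
eef_pos: [492.2, -158.4, 58.5]
tcp_rot: [3.142, -0.0, 0.107]
contact_force: [-1.8, 0.8, 8.0]
opening: 0.002
grasp_force: 3.9
```

play_rows --dp '[[0,0,0.01],[0,0,0.01],[0,0,0.01]]' --rot '[[0,0,0],[0,0,0],[0,0,0]]'

```text
clock: 3.6
eef_pos: [492.2, -158.4, 58.1]
tcp_rot: [3.141, -0.0, 0.107]
contact_force: [-3.0, 0.8, 9.5]
opening: -0.001
grasp_force: 4.5
```

play_rows --dp '[[0,0,0.01],[0,0,0.01],[0,0,0.01]]' --rot '[[0,0,0],[0,0,0],[0,0,0]]'

```text
clock: 3.85
eef_pos: [492.2, -158.5, 57.8]
tcp_rot: [3.141, -0.0, 0.107]
contact_force: [-2.1, 0.4, 10.6]
opening: -0.002
grasp_force: 4.8
```

play_rows --dp '[[0,0,0.01],[0,0,0.01],[0,0,0.01]]' --rot '[[0,0,0],[0,0,0],[0,0,0]]'

```text
clock: 4.1
eef_pos: [492.2, -158.5, 57.4]
tcp_rot: [3.141, -0.0, 0.107]
contact_force: [-2.7, -0.1, 9.5]
opening: -0.001
grasp_force: 4.9
```

play_rows --dp '[[0,0,0.01],[0,0,0.01],[0,0,0.01]]' --rot '[[0,0,0],[0,0,0],[0,0,0]]'

```text
clock: 4.35
eef_pos: [492.2, -158.4, 57.0]
tcp_rot: [3.141, -0.0, 0.107]
contact_force: [-1.8, 0.6, 8.3]
opening: -0.002
grasp_force: 4.7
```

play_rows --dp '[[0,0,0.01],[0,0,0.01],[0,0,0.01]]' --rot '[[0,0,0],[0,0,0],[0,0,0]]'

```text
clock: 4.6
eef_pos: [492.2, -158.5, 56.5]
tcp_rot: [3.141, -0.0, 0.107]
contact_force: [-2.7, 0.3, 8.5]
opening: 0.003
grasp_force: 4.2
```

play_rows --dp '[[0,0,0.01],[0,0,0.01],[0,0,0.01]]' --rot '[[0,0,0],[0,0,0],[0,0,0]]'

```text
clock: 4.85
eef_pos: [492.2, -158.5, 56.0]
tcp_rot: [3.141, -0.0, 0.107]
contact_force: [-2.7, 0.3, 7.1]
opening: -0.001
grasp_force: 3.5
```

play_rows --dp '[[0,0,0.01],[0,0,0.01],[0,0,0.01]]' --rot '[[0,0,0],[0,0,0],[0,0,0]]'

```text
clock: 5.1
eef_pos: [492.2, -158.5, 55.5]
tcp_rot: [3.141, -0.0, 0.107]
contact_force: [-1.8, -0.0, 5.1]
opening: 0.001
grasp_force: 2.6
```

play_rows --dp '[[0,0,0.01],[0,0,0.01],[0,0,0.01]]' --rot '[[0,0,0],[0,0,0],[0,0,0]]'

```text
clock: 5.35
eef_pos: [492.2, -158.4, 54.9]
tcp_rot: [3.142, -0.0, 0.107]
contact_force: [-1.1, -0.9, 3.6]
opening: -0.004
grasp_force: 1.5
```

play_rows --dp '[[0,0,0.01],[0,0,0.01],[0,0,0.01]]' --rot '[[0,0,0],[0,0,0],[0,0,0]]'

```text
clock: 5.6
eef_pos: [492.1, -158.4, 54.3]
tcp_rot: [-3.142, 0.0, 0.107]
contact_force: [-0.5, -0.8, 0.4]
opening: -0.004
grasp_force: 0.3
```

play_rows --dp '[[0,0,0],[0,0,0]]' --rot '[[0,0,0],[0,0,0]]'

```text
clock: 5.77
eef_pos: [492.1, -158.4, 54.4]
tcp_rot: [-3.142, 0.0, 0.107]
contact_force: [-0.1, -1.0, 1.4]
opening: -0.001
grasp_force: 0.5
```

play_rows --dp '[[0,0,0.01],[0,0,0.01],[0,0,0.01]]' --rot '[[0,0,0],[0,0,0],[0,0,0]]'

```text
clock: 6.02
eef_pos: [492.1, -158.3, 54.0]
tcp_rot: [-3.141, 0.0, 0.107]
contact_force: [-0.6, 0.2, -0.4]
opening: 0.0
grasp_force: 0.0
```

play_rows --dp '[[0,0,-0.6],[0,-0.8,-0.6],[0,-1.7,-0.6],[0,-2.6,-0.6],[0,-3.16,-0.6]]' --rot '[[0,0,0],[0,0,0],[0,0,0],[0,0,0],[0,0,0]]'

```text
clock: 6.43
eef_pos: [477.8, -30.5, 78.1]
tcp_rot: [-3.141, 0.0, 0.107]
contact_force: [0.7, -1.0, 0.4]
opening: -0.004
grasp_force: 0.0
```

play_rows --dp '[[0,0,0],[0,0,0.2],[0,0,0.42],[0,0,0.42],[0,0,0.42]]' --rot '[[0,0,0],[0,0,0],[0,0,0],[0,0,0],[0,0,0]]'

```text
clock: 6.85
eef_pos: [478.1, -33.5, 60.3]
tcp_rot: [-3.141, 0.002, 0.106]
contact_force: [0.4, -0.3, -0.0]
opening: -0.0
grasp_force: 0.0
```

```bash
python3 - <<'E'
from h import *
from rig import telemetry as t, optics
f=optics.grab_frame('scene'); a=cv2.resize(f['color'][160:220,230:400],None,fx=4,fy=4,interpolation=cv2.INTER_CUBIC); cv2.imwrite('pics/k1.png',a[:,:,::-1])
s=t.sense();print(s['eef_pos'],s['contact_force'],mv(s['eef_pos'],s['tcp_rot'][2],(478.5,-32.7,60),.107))
E
```

```text
[478.35820769 -33.51283304  60.68760152] [-0.23391425 -0.31640868  0.80003999] (array([ 0.006, -0.02 ,  0.017]), np.float64(-0.014))
```

View pics/k1.png

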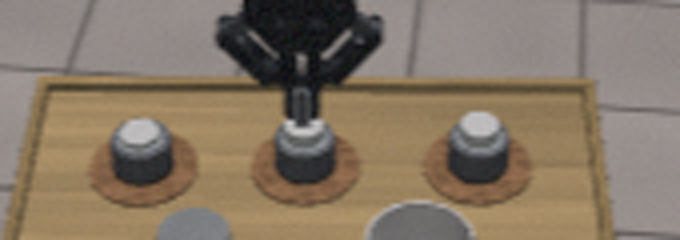

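In the crop, switch 1's key at (140,131) sits lower than switch 3's at (480,127), so it is latched. The finger is centred over switch 2 at (303,125).

play_rows --dp '[[0,-0.02,0.02],[0,-0.02,0.02],[0,-0.02,0.02]]' --rot '[[0,0,0],[0,0,0],[0,0,0]]'

```text
clock: 7.15
eef_pos: [478.7, -32.2, 60.6]
tcp_rot: [3.142, -0.0, 0.106]
contact_force: [0.4, 0.3, -0.3]
opening: 0.0
grasp_force: 0.0
```

play_rows --dp '[[0,0,0.02],[0,0,0.02],[0,0,0.02]]' --rot '[[0,0,0],[0,0,0],[0,0,0]]'

```text
clock: 7.4
eef_pos: [478.6, -31.9, 59.8]
tcp_rot: [3.142, -0.0, 0.107]
contact_force: [0.4, -0.1, 0.0]
opening: 0.0
grasp_force: 0.0
```

play_rows --dp '[[0,0,0.01],[0,0,0.01],[0,0,0.01]]' --rot '[[0,0,0],[0,0,0],[0,0,0]]'

```text
clock: 7.65
eef_pos: [478.6, -31.9, 59.3]
tcp_rot: [-3.142, 0.0, 0.107]
contact_force: [0.2, 0.3, -0.5]
opening: 0.002
grasp_force: 0.0
```

play_rows --dp '[[0,0,0.01],[0,0,0.01],[0,0,0.01]]' --rot '[[0,0,0],[0,0,0],[0,0,0]]'

```text
clock: 7.9
eef_pos: [478.6, -31.9, 59.0]
tcp_rot: [-3.142, -0.0, 0.107]
contact_force: [-0.9, 0.7, 2.9]
opening: -0.0
grasp_force: 1.3
```

play_rows --dp '[[0,0,0.01],[0,0,0.01],[0,0,0.01]]' --rot '[[0,0,0],[0,0,0],[0,0,0]]'

```text
clock: 8.15
eef_pos: [478.6, -31.9, 58.6]
tcp_rot: [3.142, -0.0, 0.107]
contact_force: [-1.9, -0.4, 4.5]
opening: 0.001
grasp_force: 2.4
```

play_rows --dp '[[0,0,0.01],[0,0,0.01],[0,0,0.01]]' --rot '[[0,0,0],[0,0,0],[0,0,0]]'

```text
clock: 8.4
eef_pos: [478.6, -31.9, 58.2]
tcp_rot: [3.142, -0.0, 0.107]
contact_force: [-1.1, 0.3, 5.6]
opening: 0.003
grasp_force: 2.9
```

play_rows --dp '[[0,0,0.01],[0,0,0.01],[0,0,0.01]]' --rot '[[0,0,0],[0,0,0],[0,0,0]]'

```text
clock: 8.65
eef_pos: [478.7, -31.9, 57.8]
tcp_rot: [3.142, -0.0, 0.107]
contact_force: [-0.4, -1.2, 5.7]
opening: 0.0
grasp_force: 2.9
```

play_rows --dp '[[0,0,0.01],[0,0,0.01],[0,0,0.01]]' --rot '[[0,0,0],[0,0,0],[0,0,0]]'

```text
clock: 8.9
eef_pos: [478.6, -31.9, 57.4]
tcp_rot: [3.142, -0.0, 0.107]
contact_force: [-0.9, 0.5, 4.3]
opening: -0.002
grasp_force: 2.5
```

play_rows --dp '[[0,0,0.01],[0,0,0.01],[0,0,0.01]]' --rot '[[0,0,0],[0,0,0],[0,0,0]]'

```text
clock: 9.15
eef_pos: [478.6, -31.9, 56.9]
tcp_rot: [3.142, -0.0, 0.107]
contact_force: [-0.0, 0.5, 4.0]
opening: -0.001
grasp_force: 1.9
```

play_rows --dp '[[0,0,0.01],[0,0,0.01],[0,0,0.01]]' --rot '[[0,0,0],[0,0,0],[0,0,0]]'

```text
clock: 9.4
eef_pos: [478.6, -32.0, 56.4]
tcp_rot: [3.142, -0.0, 0.107]
contact_force: [-0.1, -1.1, 2.2]
opening: -0.0
grasp_force: 1.1
```

play_rows --dp '[[0,0,0.01],[0,0,0.01],[0,0,0.01]]' --rot '[[0,0,0],[0,0,0],[0,0,0]]'

```text
clock: 9.65
eef_pos: [478.6, -31.9, 56.0]
tcp_rot: [-3.142, 0.0, 0.107]
contact_force: [-1.3, -1.0, 0.4]
opening: 0.003
grasp_force: 0.4
```

play_rows --dp '[[0,0,0.01],[0,0,0.01],[0,0,0.01]]' --rot '[[0,0,0],[0,0,0],[0,0,0]]'

```text
clock: 9.9
eef_pos: [478.4, -31.9, 55.6]
tcp_rot: [-3.142, 0.0, 0.107]
contact_force: [-0.5, 0.6, -0.0]
opening: 0.003
grasp_force: 0.0
```

play_rows --dp '[[0,0,0],[0,0,0]]' --rot '[[0,0,0],[0,0,0]]'

```text
clock: 10.07
eef_pos: [478.5, -31.9, 55.6]
tcp_rot: [-3.142, 0.0, 0.107]
contact_force: [0.1, 0.2, 0.4]
opening: 0.001
grasp_force: 0.0
```

play_rows --dp '[[0,0,-0.6],[0,-0.8,-0.6],[0,-1.7,-0.6],[0,-2.6,-0.6],[0.01,-3.36,-0.6]]' --rot '[[0,0,0],[0,0,0],[0,0,0],[0,0,0],[0,0,0]]'

```text
clock: 10.48
eef_pos: [464.3, 103.4, 79.9]
tcp_rot: [-3.141, -0.0, 0.106]
contact_force: [0.0, -0.0, 0.9]
opening: 0.003
grasp_force: 0.0
```

play_rows --dp '[[0,0,0],[0,0,0.2],[0,0,0.46],[0,0,0.46],[0,0,0.46]]' --rot '[[0,0,0],[0,0,0],[0,0,0],[0,0,0],[0,0,0]]'

```text
clock: 10.9
eef_pos: [463.9, 100.6, 60.2]
tcp_rot: [3.141, 0.002, 0.105]
contact_force: [-0.7, 0.3, -0.4]
opening: -0.004
grasp_force: 0.0
```

play_rows --dp '[[0,0,0.01],[0,0,0.01],[0,0,0.01]]' --rot '[[0,0,0],[0,0,0],[0,0,0]]'

```text
clock: 11.15
eef_pos: [464.9, 101.3, 61.0]
tcp_rot: [-3.142, -0.0, 0.106]
contact_force: [0.1, 0.6, -0.1]
opening: 0.003
grasp_force: 0.0
```

play_rows --dp '[[0,0,0.02],[0,0,0.02],[0,0,0.02]]' --rot '[[0,0,0],[0,0,0],[0,0,0]]'

```text
clock: 11.4
eef_pos: [464.7, 101.7, 60.1]
tcp_rot: [-3.142, -0.0, 0.107]
contact_force: [-0.1, -0.4, 0.4]
opening: -0.002
grasp_force: 0.0
```

play_rows --dp '[[0,0,0.01],[0,0,0.01],[0,0,0.01]]' --rot '[[0,0,0],[0,0,0],[0,0,0]]'

```text
clock: 11.65
eef_pos: [464.6, 101.8, 59.7]
tcp_rot: [-3.142, -0.0, 0.107]
contact_force: [-0.2, 0.3, 0.3]
opening: -0.001
grasp_force: 0.0
```

play_rows --dp '[[0,0,0.01],[0,0,0.01],[0,0,0.01]]' --rot '[[0,0,0],[0,0,0],[0,0,0]]'

```text
clock: 11.9
eef_pos: [464.6, 101.8, 59.3]
tcp_rot: [3.142, 0.0, 0.107]
contact_force: [-0.6, 0.7, -0.4]
opening: 0.001
grasp_force: 0.0
```

play_rows --dp '[[0,0,0.01],[0,0,0.01],[0,0,0.01]]' --rot '[[0,0,0],[0,0,0],[0,0,0]]'

```text
clock: 12.15
eef_pos: [464.7, 101.8, 58.9]
tcp_rot: [-3.142, -0.0, 0.107]
contact_force: [-0.3, -0.8, 0.9]
opening: 0.007
grasp_force: 0.7
```

play_rows --dp '[[0,0,0.01],[0,0,0.01],[0,0,0.01]]' --rot '[[0,0,0],[0,0,0],[0,0,0]]'

```text
clock: 12.4
eef_pos: [464.7, 101.8, 58.5]
tcp_rot: [-3.142, -0.0, 0.107]
contact_force: [-1.5, 0.6, 2.1]
opening: 0.004
grasp_force: 1.0
```

play_rows --dp '[[0,0,0.01],[0,0,0.01],[0,0,0.01]]' --rot '[[0,0,0],[0,0,0],[0,0,0]]'

```text
clock: 12.65
eef_pos: [464.7, 101.8, 58.1]
tcp_rot: [-3.142, -0.0, 0.107]
contact_force: [-0.7, 0.3, 2.4]
opening: -0.001
grasp_force: 1.2
```

play_rows --dp '[[0,0,0.01],[0,0,0.01],[0,0,0.01]]' --rot '[[0,0,0],[0,0,0],[0,0,0]]'

```text
clock: 12.9
eef_pos: [464.7, 101.8, 57.7]
tcp_rot: [-3.142, -0.0, 0.107]
contact_force: [0.1, 0.4, 2.5]
opening: 0.002
grasp_force: 1.3
```

play_rows --dp '[[0,0,0.01],[0,0,0.01],[0,0,0.01]]' --rot '[[0,0,0],[0,0,0],[0,0,0]]'

```text
clock: 13.15
eef_pos: [464.7, 101.8, 57.3]
tcp_rot: [-3.142, -0.0, 0.107]
contact_force: [-0.6, -0.1, 3.9]
opening: 0.001
grasp_force: 1.4
```

play_rows --dp '[[0,0,0.01],[0,0,0.01],[0,0,0.01]]' --rot '[[0,0,0],[0,0,0],[0,0,0]]'

```text
clock: 13.4
eef_pos: [464.7, 101.8, 56.9]
tcp_rot: [-3.142, -0.0, 0.107]
contact_force: [-0.6, 0.6, 2.1]
opening: 0.002
grasp_force: 1.4
```

play_rows --dp '[[0,0,0.01],[0,0,0.01],[0,0,0.01]]' --rot '[[0,0,0],[0,0,0],[0,0,0]]'

```text
clock: 13.65
eef_pos: [464.7, 101.8, 56.5]
tcp_rot: [-3.142, -0.0, 0.107]
contact_force: [0.4, 0.4, 2.1]
opening: -0.001
grasp_force: 1.4
```

play_rows --dp '[[0,0,0.01],[0,0,0.02],[0,0,0.02]]' --rot '[[0,0,0],[0,0,0],[0,0,0]]'

```text
clock: 13.9
eef_pos: [464.7, 101.8, 55.6]
tcp_rot: [-3.142, -0.0, 0.107]
contact_force: [-0.2, 0.3, 2.3]
opening: -0.003
grasp_force: 1.3
```

play_rows --dp '[[0,0,0.01],[0,0,0.02],[0,0,0.02]]' --rot '[[0,0,0],[0,0,0],[0,0,0]]'

```text
clock: 14.15
eef_pos: [464.7, 101.8, 54.8]
tcp_rot: [-3.142, -0.0, 0.107]
contact_force: [0.1, 0.7, 1.8]
opening: -0.0
grasp_force: 1.0
```

play_rows --dp '[[0,0,0.01],[0,0,0.01],[0,0,0.01]]' --rot '[[0,0,0],[0,0,0],[0,0,0]]'

```text
clock: 14.4
eef_pos: [464.7, 101.8, 54.5]
tcp_rot: [-3.142, -0.0, 0.107]
contact_force: [1.1, 0.6, 2.1]
opening: -0.003
grasp_force: 0.9
```

play_rows --dp '[[0,0,0.01],[0,0,0.01],[0,0,0.01]]' --rot '[[0,0,0],[0,0,0],[0,0,0]]'

```text
clock: 14.65
eef_pos: [464.7, 101.8, 54.1]
tcp_rot: [-3.142, -0.0, 0.107]
contact_force: [1.6, 0.8, 1.6]
opening: -0.001
grasp_force: 0.8
```

play_rows --dp '[[0,0,0.01],[0,0,0.01],[0,0,0.01]]' --rot '[[0,0,0],[0,0,0],[0,0,0]]'

```text
clock: 14.9
eef_pos: [464.7, 101.7, 53.7]
tcp_rot: [-3.142, -0.0, 0.107]
contact_force: [1.0, 1.1, 0.9]
opening: -0.003
grasp_force: 0.7
```

play_rows --dp '[[0,0,0.01],[0,0,0.01],[0,0,0.01]]' --rot '[[0,0,0],[0,0,0],[0,0,0]]'

```text
clock: 15.15
eef_pos: [464.6, 101.7, 53.3]
tcp_rot: [3.142, 0.0, 0.107]
contact_force: [0.1, -0.2, 1.0]
opening: -0.004
grasp_force: 0.5
```

play_rows --dp '[[0,0,0.01],[0,0,0.01],[0,0,0.01]]' --rot '[[0,0,0],[0,0,0],[0,0,0]]'

```text
clock: 15.4
eef_pos: [464.5, 101.7, 52.8]
tcp_rot: [3.142, 0.0, 0.107]
contact_force: [0.2, 0.5, -0.8]
opening: -0.003
grasp_force: 0.4
```

play_rows --dp '[[0,0,0.01],[0,0,0.01],[0,0,0.01]]' --rot '[[0,0,0],[0,0,0],[0,0,0]]'

```text
clock: 15.65
eef_pos: [464.5, 101.7, 52.4]
tcp_rot: [3.142, 0.0, 0.107]
contact_force: [0.3, -0.1, 0.6]
opening: -0.001
grasp_force: 0.2
```

play_rows --dp '[[0,0,0.01],[0,0,0.01],[0,0,0.01]]' --rot '[[0,0,0],[0,0,0],[0,0,0]]'

```text
clock: 15.9
eef_pos: [464.5, 101.7, 52.0]
tcp_rot: [3.142, 0.0, 0.107]
contact_force: [0.1, -0.1, -1.0]
opening: 0.001
grasp_force: 0.0
```

play_rows --dp '[[0,0,0],[0,0,0]]' --rot '[[0,0,0],[0,0,0]]'

```text
clock: 16.07
eef_pos: [464.5, 101.7, 52.0]
tcp_rot: [3.142, 0.0, 0.107]
contact_force: [-0.6, 0.6, 0.4]
opening: 0.006
grasp_force: 0.1
```

play_rows --dp '[[0,0,0.01],[0,0,0.01],[0,0,0.01]]' --rot '[[0,0,0],[0,0,0],[0,0,0]]'

```text
clock: 16.32
eef_pos: [464.7, 101.7, 51.7]
tcp_rot: [-3.142, -0.0, 0.107]
contact_force: [0.2, -0.0, 0.5]
opening: 0.003
grasp_force: 0.0
```

play_rows --dp '[[0,0,0],[0,0,0]]' --rot '[[0,0,0],[0,0,0]]'

```text
clock: 16.48
eef_pos: [464.6, 101.8, 51.7]
tcp_rot: [-3.142, -0.0, 0.107]
contact_force: [-0.2, -0.7, -0.1]
opening: 0.0
grasp_force: 0.0
```

play_rows --dp '[[0,0,-0.4],[0,0,-0.8],[0,0.5,-1.2],[0,1.3,-1.2],[0,2,-1.2]]' --rot '[[0,0,0],[0,0,0],[0,0,0],[0,0,0],[0,0,0]]'

```text
clock: 16.9
eef_pos: [474.1, 21.5, 100.8]
tcp_rot: [3.141, -0.002, 0.109]
contact_force: [0.2, -0.1, -0.4]
opening: -0.004
grasp_force: 0.0
```

```bash
python3 - <<'E'
from h import *
from rig import telemetry as t, optics
f=optics.grab_frame('scene'); a=cv2.resize(f['color'][165:225,240:390],None,fx=5,fy=5,interpolation=cv2.INTER_CUBIC); cv2.imwrite('pics/k2.png',a[:,:,::-1])
s=t.sense();print(s['eef_pos'],s['contact_force'])
E
```

```text
[474.1087531   17.93599062 100.40715344] [ 0.55720096 -2.59193948 -0.39168591]
```

View pics/k2.png

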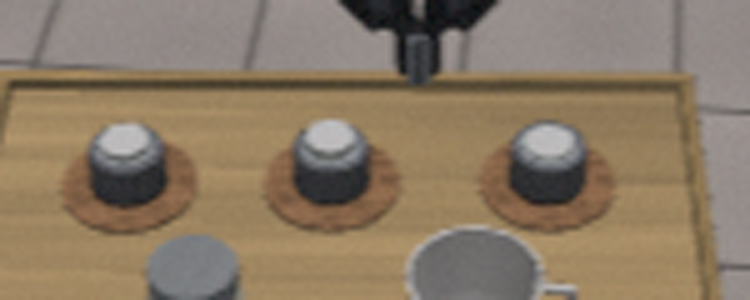

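All three keys are down: (125,138), (330,138) and (548,140) in the crop, with switch 3's the lowest. The peak forces were about 10 N, 6 N and 2.8 N, so the stiffest is switch 1, on coaster_1.

play_rows --dp '[[0,1,0],[0,2,0],[0,3,0],[0,4,0],[0,4.5,0]]' --rot '[[0,0,0],[0,0,0],[0,0,0],[0,0,0],[0,0,0]]' --fingers 0.85 --grip_force 30

```text
clock: 17.37
eef_pos: [492.9, -160.5, 99.9]
tcp_rot: [3.14, -0.001, 0.106]
contact_force: [0.7, 0.4, 0.7]
opening: 0.713
grasp_force: 0.0
```

play_rows --dp '[[0,0,0],[0,0,0],[0,0,0],[0,0,0]]' --rot '[[0,0,0],[0,0,0],[0,0,0],[0,0,0]]'

```text
clock: 17.7
eef_pos: [492.0, -155.7, 99.5]
tcp_rot: [-3.141, 0.001, 0.108]
contact_force: [0.4, -0.7, 0.5]
opening: 0.85
grasp_force: 0.0
```

```bash
python3 - <<'E'
from h import *
from rig import telemetry as t
s=t.sense();print(s['eef_pos'],s['tcp_rot'],s['opening'],mv(s['eef_pos'],s['tcp_rot'][2],(492.4,-158.6,18),.107))
E
```

```text
[ 491.96985452 -155.66438874   99.51746505] [-3.14108966e+00  6.66757140e-04  1.07749686e-01] 0.8497186155320943 (array([0.003, 0.074, 2.038]), np.float64(0.007))
```

play_rows --dp '[[0,0.07,0.4],[0,0.07,0.8],[0,0.07,1.2],[0,0.07,1.6],[0,0.07,1.85]]' --rot '[[0,0,0],[0,0,0],[0,0,0],[0,0,0],[0,0,0]]'

```text
clock: 18.12
eef_pos: [492.0, -158.1, 24.4]
tcp_rot: [-3.141, 0.001, 0.109]
contact_force: [-0.5, 0.2, 0.3]
opening: 0.847
grasp_force: 0.0
```

play_rows --dp '[[0,0,0.1],[0,0,0.18],[0,0,0.18]]' --rot '[[0,0,0],[0,0,0],[0,0,0]]'

```text
clock: 18.37
eef_pos: [492.7, -159.1, 18.4]
tcp_rot: [-3.141, 0.0, 0.107]
contact_force: [-0.2, 0.2, 1.0]
opening: 0.85
grasp_force: 0.0
```

play_rows --dp '[[0,0,0],[0,0,0],[0,0,0],[0,0,0],[0,0,0]]' --rot '[[0,0,0],[0,0,0],[0,0,0],[0,0,0],[0,0,0]]' --fingers 0.3

```text
clock: 18.78
eef_pos: [493.2, -159.7, 19.4]
tcp_rot: [3.141, -0.001, 0.107]
contact_force: [-1.7, 1.1, 5.9]
opening: 0.551
grasp_force: 30.7
```

play_rows --dp '[[0,0,0],[0,0,0],[0,0,0],[0,0,0],[0,0,0]]' --rot '[[0,0,0],[0,0,0],[0,0,0],[0,0,0],[0,0,0]]'

```text
clock: 19.2
eef_pos: [493.2, -159.7, 19.4]
tcp_rot: [3.141, -0.001, 0.107]
contact_force: [-1.5, 1.0, 6.6]
opening: 0.555
grasp_force: 30.7
```

play_rows --dp '[[0,0,-0.1],[0,0,-0.4],[0,0,-0.9],[0,0,-1.5],[0,0,-2.1]]' --rot '[[0,0,0],[0,0,0],[0,0,0],[0,0,0],[0,0,0]]' --grip_force 45

```text
clock: 19.62
eef_pos: [492.0, -159.4, 103.3]
tcp_rot: [-3.141, 0.001, 0.107]
contact_force: [0.8, -0.8, -1.8]
opening: 0.551
grasp_force: 46.5
```

play_rows --dp '[[0,0,-0.5],[0,0,-0.8],[0,0,-0.9],[0,0,-0.9]]' --rot '[[0,0,0],[0,0,0],[0,0,0],[0,0,0]]'

```text
clock: 19.95
eef_pos: [493.2, -159.8, 139.6]
tcp_rot: [3.141, -0.002, 0.107]
contact_force: [0.3, 0.4, -2.0]
opening: 0.549
grasp_force: 46.5
```

```bash
python3 - <<'E'
from h import *
from rig import telemetry as t, optics
f=optics.grab_frame('scene'); a=cv2.resize(f['color'][120:240,220:400],None,fx=4,fy=4,interpolation=cv2.INTER_CUBIC); cv2.imwrite('pics/g.png',a[:,:,::-1])
s=t.sense();print(s['eef_pos'],s['tcp_rot'],s['contact_force'],s['opening'],s['grasp_force'],mv(s['eef_pos'],s['tcp_rot'][2],(528,377,135),.115))
E
```

```text
[ 492.5591127  -159.57184402  138.53933883] [ 3.14137174e+00 -4.28369125e-04  1.06769850e-01] [-0.45685535  0.12100349 -2.0672337 ] 0.5462815881295856 46.53367638587952 (array([  2.31 , -13.243,   0.088]), np.float64(-0.079))
```

View pics/g.png

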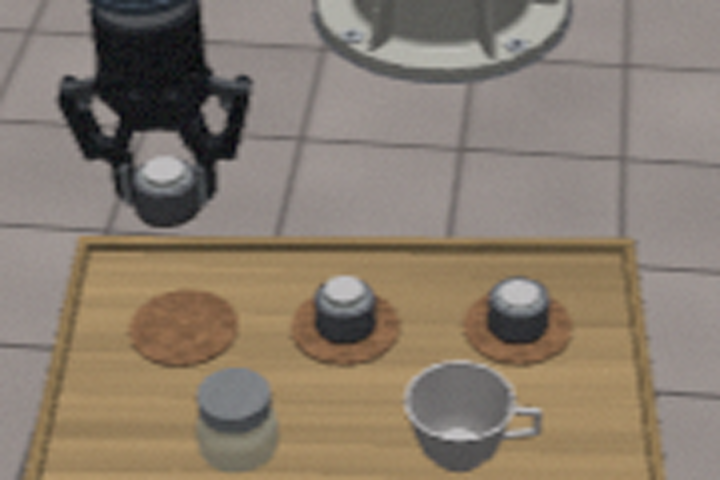

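The switch is held upright at crop (167,190), and the other two are untouched. I'll carry it to the bin.

play_rows --dp '[[0.05,-0.3,0],[0.15,-0.9,0],[0.25,-1.6,0],[0.4,-2.3,0],[0.5,-3.0,0]]' --rot '[[0,0,0],[0,0,0],[0,0,0],[0,0,0],[0,0,0]]'

```text
clock: 20.42
eef_pos: [498.9, -36.4, 137.2]
tcp_rot: [-3.141, 0.002, 0.106]
contact_force: [-0.2, -0.1, -0.9]
opening: 0.548
grasp_force: 46.6
```

play_rows --dp '[[0.15,-0.7,0],[0.3,-1.4,0],[0.4,-2.1,0],[0.5,-2.8,0],[0.6,-3.5,0]]' --rot '[[0,0,0],[0,0,0],[0,0,0],[0,0,0],[0,0,0]]'

```text
clock: 20.83
eef_pos: [507.4, 105.5, 137.1]
tcp_rot: [3.142, 0.002, 0.107]
contact_force: [0.7, -0.9, -2.1]
opening: 0.548
grasp_force: 46.7
```

play_rows --dp '[[0.15,-0.7,0],[0.3,-1.4,0],[0.4,-2.1,0],[0.5,-2.8,0],[0.6,-3.5,0]]' --rot '[[0,0,0],[0,0,0],[0,0,0],[0,0,0],[0,0,0]]'

```text
clock: 21.25
eef_pos: [516.2, 247.0, 136.9]
tcp_rot: [3.141, 0.003, 0.107]
contact_force: [-0.1, -0.2, -1.7]
opening: 0.545
grasp_force: 46.6
```

play_rows --dp '[[0.15,-0.7,0],[0.3,-1.4,0],[0.4,-2.1,0],[0.5,-2.7,0],[0.6,-3.2,0]]' --rot '[[0,0,0],[0,0,0],[0,0,0],[0,0,0],[0,0,0]]'

```text
clock: 21.67
eef_pos: [526.3, 377.2, 136.6]
tcp_rot: [3.141, 0.002, 0.108]
contact_force: [0.6, -0.2, -2.5]
opening: 0.55
grasp_force: 46.7
```

play_rows --dp '[[0,0,0],[0,0,0],[0,0,0],[0,0,0]]' --rot '[[0,0,0],[0,0,0],[0,0,0],[0,0,0]]'

```text
clock: 22.0
eef_pos: [527.2, 374.2, 137.6]
tcp_rot: [3.141, 0.002, 0.106]
contact_force: [-0.2, -0.8, -1.0]
opening: 0.544
grasp_force: 46.8
```

```bash
python3 - <<'E'
from h import *
from rig import telemetry as t, optics
f=optics.grab_frame('scene'); a=cv2.resize(f['color'][110:260,380:520],None,fx=4,fy=4,interpolation=cv2.INTER_CUBIC)
# expected outline of the bin floor, drawn from the estimated pose
c,s_=np.cos(.12),np.sin(.12)
P=[proj(f,(528+c*x-s_*y,377+s_*x+c*y,4)) for x,y in((-63,-66),(63,-66),(63,66),(-63,66))]
cv2.polylines(a,[np.int32((np.array(P)-[380,110])*4+2)],True,(255,0,0),1)
cv2.imwrite('pics/b.png',a[:,:,::-1])
s=t.sense();print(s['eef_pos'],s['tcp_rot'],s['contact_force'],s['opening'],s['grasp_force'],mv(s['eef_pos'],s['tcp_rot'][2],(528,377,9),.107))
E
```

```text
[527.45233891 374.2017423  137.96386391] [3.14086533e+00 1.03280091e-03 1.06052557e-01] [-0.31354962  0.22864202 -1.06395622] 0.5472942278196518 46.80834710597992 (array([ 0.021, -0.068,  3.224]), np.float64(-0.009))
```

View pics/b.png

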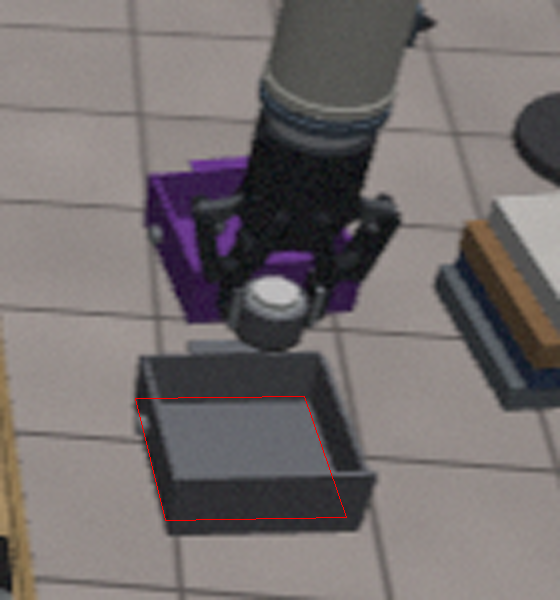

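The estimated floor outline (red) matches the grey bin, and the switch is above it. I'll lower it.

play_rows --dp '[[0.08,-0.14,0.4],[0.08,-0.14,0.9],[0.08,-0.14,1.4],[0.08,-0.14,1.9],[0.08,-0.14,2.3]]' --rot '[[0,0,0],[0,0,0],[0,0,0],[0,0,0],[0,0,0]]'

```text
clock: 22.47
eef_pos: [530.1, 379.9, 45.1]
tcp_rot: [3.141, 0.001, 0.106]
contact_force: [1.0, -0.0, -1.5]
opening: 0.547
grasp_force: 46.8
```

play_rows --dp '[[0,0,0.2],[0,0,0.4],[0,0,0.55],[0,0,0.65],[0,0,0.75]]' --rot '[[0,0,0],[0,0,0],[0,0,0],[0,0,0],[0,0,0]]'

```text
clock: 22.88
eef_pos: [530.9, 381.3, 16.8]
tcp_rot: [-3.141, -0.001, 0.107]
contact_force: [-1.0, -0.1, -1.9]
opening: 0.548
grasp_force: 46.8
```

play_rows --dp '[[0,0,0.05],[0,0,0.05],[0,0,0.05]]' --rot '[[0,0,0],[0,0,0],[0,0,0]]'

```text
clock: 23.13
eef_pos: [530.6, 381.3, 14.8]
tcp_rot: [-3.141, -0.0, 0.107]
contact_force: [-0.1, 0.8, -2.1]
opening: 0.545
grasp_force: 46.8
```

play_rows --dp '[[0,0,0.02],[0,0,0.02],[0,0,0.02]]' --rot '[[0,0,0],[0,0,0],[0,0,0]]'

```text
clock: 23.38
eef_pos: [530.5, 381.3, 13.9]
tcp_rot: [-3.141, -0.0, 0.107]
contact_force: [0.7, -0.5, -2.3]
opening: 0.545
grasp_force: 46.8
```

Contact should come at about TCP z 7.4, so I'll creep down to it.

play_rows --dp '[[0,0,0.05],[0,0,0.1],[0,0,0.1]]' --rot '[[0,0,0],[0,0,0],[0,0,0]]'

```text
clock: 23.63
eef_pos: [530.2, 381.0, 9.2]
tcp_rot: [3.141, 0.001, 0.107]
contact_force: [-1.8, -0.3, -1.5]
opening: 0.548
grasp_force: 46.8
```

play_rows --dp '[[0,0,0.02],[0,0,0.02],[0,0,0.02]]' --rot '[[0,0,0],[0,0,0],[0,0,0]]'

```text
clock: 23.88
eef_pos: [530.4, 381.1, 8.8]
tcp_rot: [3.142, 0.0, 0.107]
contact_force: [-0.1, 1.1, -0.9]
opening: 0.544
grasp_force: 46.8
```

play_rows --dp '[[0,0,0.02],[0,0,0.02],[0,0,0.02]]' --rot '[[0,0,0],[0,0,0],[0,0,0]]'

```text
clock: 24.13
eef_pos: [530.4, 381.1, 8.1]
tcp_rot: [3.142, 0.0, 0.107]
contact_force: [0.1, -0.4, -1.5]
opening: 0.547
grasp_force: 46.8
```

play_rows --dp '[[0,0,0.01],[0,0,0.01],[0,0,0.01]]' --rot '[[0,0,0],[0,0,0],[0,0,0]]'

```text
clock: 24.38
eef_pos: [530.4, 381.2, 7.7]
tcp_rot: [-3.142, -0.0, 0.107]
contact_force: [0.5, -0.3, -1.9]
opening: 0.545
grasp_force: 46.8
```

play_rows --dp '[[0,0,0.01],[0,0,0.01],[0,0,0.01]]' --rot '[[0,0,0],[0,0,0],[0,0,0]]'

```text
clock: 24.63
eef_pos: [530.4, 381.2, 7.5]
tcp_rot: [-3.142, -0.0, 0.107]
contact_force: [-1.1, -0.1, 2.2]
opening: 0.545
grasp_force: 47.4
```

play_rows --dp '[[0,0,0.01],[0,0,0.01],[0,0,0.01]]' --rot '[[0,0,0],[0,0,0],[0,0,0]]'

```text
clock: 24.88
eef_pos: [530.4, 381.2, 7.5]
tcp_rot: [-3.142, -0.0, 0.107]
contact_force: [-2.6, -1.9, 6.9]
opening: 0.548
grasp_force: 47.8
```

play_rows --dp '[[0,0,0.01],[0,0,0.01],[0,0,0.01]]' --rot '[[0,0,0],[0,0,0],[0,0,0]]'

```text
clock: 25.13
eef_pos: [530.4, 381.2, 7.5]
tcp_rot: [-3.142, -0.0, 0.107]
contact_force: [-3.5, -2.7, 9.5]
opening: 0.543
grasp_force: 48.1
```

play_rows --dp '[[0,0,-0.02],[0,0,-0.02],[0,0,-0.02]]' --rot '[[0,0,0],[0,0,0],[0,0,0]]'

```text
clock: 25.38
eef_pos: [530.6, 381.3, 7.6]
tcp_rot: [-3.141, -0.0, 0.107]
contact_force: [-1.2, -0.5, 4.2]
opening: 0.548
grasp_force: 47.3
```

play_rows --dp '[[0,0,0],[0,0,0],[0,0,0],[0,0,0],[0,0,0]]' --rot '[[0,0,0],[0,0,0],[0,0,0],[0,0,0],[0,0,0]]' --fingers 0.8

```text
clock: 25.8
eef_pos: [530.4, 381.1, 7.1]
tcp_rot: [3.142, 0.0, 0.107]
contact_force: [-0.4, -0.3, -0.4]
opening: 0.801
grasp_force: 0.0
```

play_rows --dp '[[0,0,-0.2],[0,0,-0.5],[0,0,-0.9],[0,0,-1.4],[0,0,-2.0]]' --rot '[[0,0,0],[0,0,0],[0,0,0],[0,0,0],[0,0,0]]'

```text
clock: 26.22
eef_pos: [530.0, 380.9, 88.4]
tcp_rot: [3.141, 0.001, 0.107]
contact_force: [-0.4, -0.0, -0.9]
opening: 0.802
grasp_force: 0.0
```

play_rows --dp '[[0,0,-0.8],[0,0,-1.6],[0,0,-2.4],[0,0,-3],[0,0,-3]]' --rot '[[0,0,0],[0,0,0],[0,0,0],[0,0,0],[0,0,0]]'

```text
clock: 26.63
eef_pos: [532.9, 383.0, 214.9]
tcp_rot: [-3.137, -0.009, 0.107]
contact_force: [0.5, 0.4, 0.6]
opening: 0.795
grasp_force: 0.0
```

```bash
python3 - <<'E'
from h import *
from rig import telemetry as t, optics
f=optics.grab_frame('scene'); a=cv2.resize(f['color'][150:270,220:480],None,fx=3,fy=3,interpolation=cv2.INTER_CUBIC)
cv2.imwrite('pics/e.png',a[:,:,::-1])
s=t.sense();print(s['eef_pos'],s['contact_force'],s['opening'])
E
```

```text
[532.02245257 382.31819017 212.0147059 ] [ 0.04635438  1.0884149  -0.02152556] 0.8002994429402092
```

View pics/e.png

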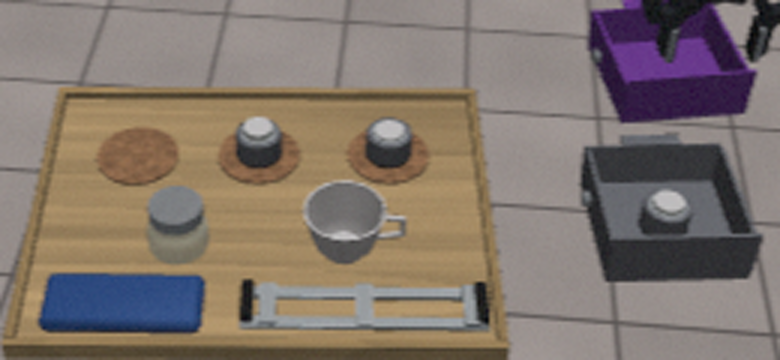

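The switch stands upright in the grey bin at crop (667,212). The other two are on their coasters at (259,142) and (388,142), and the arm is clear.

```bash
python3 -c "
from rig import r
print(r.sign_off())"
```

```text
the job is handed in; nothing more can be done
None
```

I pressed all three switches until they clicked. The stiffest was the one on coaster_1 (about 10 N, against about 6 N and 3 N); it now stands upright in the grey bin, and the job is handed in, with no verdict shown.

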